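Open the ink jar and park its cap in the V-stop

TASK

Unscrew the wooden cap of the ink jar, turning it counter-clockwise until the threads are free, and lift it away without wrenching it off. Set the cap down upright and gently on the wooden tray, and push it into the V-shaped stop there until it settles centred against both faces; let go of it and leave the other things on the desk where they are.

Things in the scene. Friction and masses are not known exactly. Their poses are not given: they have to be found in the camera images.
- jar: Brown stoneware ink jar, 88 mm across, fixed to the desk on a square dark wooden foot (110 x 110 x 12 mm). Origin: centre of the foot's underside, z up along the jar's axis. The flat shoulder on which the closed cap sits is 95 mm above the origin; above it stands the neck, 42 mm wide over its coarse right-hand thread and 30 mm tall.
- cap: Dark wooden screw cap, plain cylinder 60 mm wide, 45 mm tall, 0.12 kg, hollow (bore 45 mm, 39 mm deep). Origin: centre of lower rim; z towards the closed top, 45 mm up. Starts screwed fully down. Counter-clockwise from above raises it 8 mm a turn; free to lift after some 1.6 turns (13 mm rise). Thread turns easily, axial play 2 mm; cap stays put when let go.
- tray: Flat wooden tray, 150 x 140 mm, 8 mm thick, fixed to the desk. Origin: centre of its underside; x points into the V. Two dark waxed, slippery rails on it, 14 mm high (tops 22 mm above the desk), 70 mm long, 8 mm thick, form a right-angled V that opens to the tray's -x (the robot's side); its faces run at 45 degrees to the x axis and meet at x = +62 mm, y = 0.
- vseat (a point): Point on the tray's top face (8 mm above the desk) where the centre of the cap's lower rim lies when the cap touches both faces of the V: x = +20 mm, y = 0 in the tray's frame. Its axes are those of the tray.
- paperweight: Bystander: dark wooden bar, 200 x 28 x 26 mm, lying along x between jar and tray; origin at the centre of its underside.
- inkstone: Bystander: round black inkstone, 120 mm across, 22 mm high; origin at the centre of its underside.
- bowl: Bystander: white porcelain bowl, 110 mm across, 55 mm high; origin at the centre of its underside.
- pot: Bystander: small blue ceramic water pot with a knobbed lid in one piece, 74 mm across, 76 mm high; origin at the centre of its underside.
Mind the look-alikes: they are no part of the job. There is more than one size of the cap; the one meant has the size given above.

How it is judged:
By the outcome, as a careful person would: the job done as asked, in the order asked, and still so for the second after the job is handed in, with the robot touching nothing.
It also fails if it takes over 72 s, if anything falls off the work surface, if the arm or the gripper's body presses on something with over 40 N, if the wrist force passes 120 N, or if a joint passes its speed limit or range.

ROBOT

A 7-joint arm with a two-finger parallel gripper is mounted at the origin on the work surface. World frame = base frame: x ahead of the robot, y to its left, z up, the work surface at z = 0. Lengths are in m, angles in rad, forces in N, time in s.
With the tool pointing down it reaches from about 0.4 to 0.85 m from the base axis. Payload 10.4 kg.
Tool frame: the origin (TCP) lies midway between the tips of the shut fingers; the grasp point (between the pads) lies 19 mm behind it; x points along the fingers, z is the direction in which the jaws open and shut, and the axes are right-handed (so a half turn about x gives the same grasp; the last joint's range is limited). The gripper opens to 87 mm and grips with 3 to 60 N. Pads are 19 mm wide; open, the fingers measure 117 mm over their backs; the gripper's body (75 mm by 190 mm) begins 51 mm behind the grasp point.
Start: joints at [-1.175, 0.332, -0.065, 1.46, 0.022, 1.35, -0.088], TCP at [0.254, 0.571, 0.223] pointing down, gripper open.
Joint ranges: [-2.6, 2.6], [-0.5, 2.12], [-1.47, 1.34], [0.16, 2.42], [-1.27, 4.41], [0.06, 2.06], [-2.6, 2.6]. Speed limits (rad/s): [2.22, 2.22, 2.79, 2.79, 3.14, 3.14, 3.14].

INTERFACE

Orientations are given as a unit quaternion [x, y, z, w].
In Python, from bench import read_state, camera, camera_params, close_job gives the robot as it stands.
- The arm moves only by the tool arm_command, never from a script. Its argument "targets" is a list of rows, each a list of 7 numbers: the closure in counts, from 0 (fully open) to 255 (shut), then the shift along the tool's x, y, z in mm, then the turn, a rotation vector about the tool's x, y, z in rad. A call has 1 to 10 rows; each row is the pose to reach, as a shift and turn from the pose commanded when the call began, along the tool's axes at that moment; what a row does not reach only later rows make up. A row lasts 1/10 s, in which the tool goes at most 50 mm and 8.59 degrees, less where a joint would pass 70% of its speed; a pose out of reach is approached as far as the arm can. A call with a gripper value outside its range is refused whole. The fingers move at their own pace and stop on an object; "newtons" is the grip in N (left out, the last holds). Time passes only in rows, so rows that repeat a pose let the fingers close. It gives the time, the measured TCP pose, the force and the opening at its end, in the units of the state.
- read_state(): the state, without advancing time (a new reading comes with each control period).
- camera(name): name is "scene" or "side" or "wrist"; returns the picture (384x512x3 uint8, red, green, blue); there is no depth.
- camera_params(name): a dict with "intrinsics" (3x3 intrinsics, pixels), "xyz" and "orientation" of the camera in the world; the wrist camera has in their place "mount" (4x4, takes a point from camera to tool coordinates, whose origin is the TCP and whose axes are the tool frame's). Camera axes: x right, y down, z forward; pixel columns grow to the right and rows downward; lengths in m; the calibration is good to about 2 mm. The wrist camera is an equidistant fisheye: a pixel r from the principal point sees the ray r / f radians off the axis. A picture is of the moment at which its call begins: read the wrist's pose just before it. camera_params takes no time and is no camera call.
- close_job(): hands the job in, once; it reports no verdict.
The state is a dict: "time": time; "joint_positions": joint angles; "joint_vel": joint speeds; "joint_torque": joint torques, N m; "ee_pos": TCP position; "eef_rot": TCP orientation; "ft_force": force on the tool from outside, world axes, zero at the start; "torque": the same for the moment, N m; "width": finger opening in m.
Only numpy, scipy, OpenCV 4.12 (cv2) and the standard library are available. Lean on these libraries where they do the work, as an engineer would, in place of code of your own. Each camera call takes 0.05 s, during which the arm holds its last target.

## Working session

There is one attempt and no reset: what is moved stays moved. The work goes in short steps, Python scripts to look and compute and a tool call to move; the robot and the scene stay as the last step left them, time stands still between calls to the robot, and variables do not carry over. Pictures are saved under pics/ and viewed, and the job is handed in when it is done.

Besides the shell and the picture viewer there is one more tool, called after "Emit:" by a JSON object that holds its "method" and its "body". arm_command: Moves the arm, as the interface text tells. Its arguments: {"type":"object","properties":{"targets":{"type":"array"},"newtons":{"type":"number"}},"required":["targets"]}

```bash
mkdir -p pics; ls; python3 - <<'E'
from bench import read_state,camera,camera_params
import cv2,numpy as np
s=read_state()
for k in s: print(k,np.round(s[k],4))
for n in("scene","side","wrist"):
    im=camera(n); cv2.imwrite(f"pics/{n}0.png",im[:,:,::-1]); print(n,camera_params(n))
E
```

```text
pics
time 0.0
joint_positions [-1.1746  0.3329 -0.0647  1.461   0.0216  1.3499 -0.0885]
joint_vel [ 0.0007 -0.0018  0.0005  0.      0.0006  0.0003 -0.0002]
joint_torque [-1.00000e-04 -6.23256e+01  2.51000e-02 -3.89902e+01 -6.11000e-02
  3.96000e-02  1.00000e-04]
ee_pos [0.254  0.5706 0.2217]
eef_rot [-0.3854  0.5934  0.3849  0.5926]
ft_force [-0.346   0.7245  0.5955]
torque [-0.0006 -0.0569 -0.0684]
width 0.0868
scene {'intrinsics': array([[355.23326068,   0.        , 256.61778492],
       [  0.        , 355.23326068, 193.69986855],
       [  0.        ,   0.        ,   1.        ]]), 'xyz': array([1.09081304, 0.10041086, 0.88694012]), 'orientation': array([ 0.64347425,  0.72159273, -0.18578152, -0.17529988])}
side {'intrinsics': array([[469.78988887,   0.        , 250.25004879],
       [  0.        , 469.78988887, 189.55160301],
       [  0.        ,   0.        ,   1.        ]]), 'xyz': array([ 0.01020584, -0.5687134 ,  0.97173583]), 'orientation': array([ 0.85025359, -0.36112154,  0.15355378, -0.35082945])}
wrist {'intrinsics': array([[297.31863964,   0.        , 252.98365032],
       [  0.        , 297.31863964, 191.30342337],
       [  0.        ,   0.        ,   1.        ]]), 'mount': array([[-2.01996518e-04, -2.97014561e-01,  9.54872929e-01,
        -1.61530465e-01],
       [ 4.54130414e-04, -9.54872877e-01, -2.97014449e-01,
         8.17794499e-02],
       [ 9.99999876e-01,  3.73640954e-04,  3.27764341e-04,
         1.84380204e-04],
       [ 0.00000000e+00,  0.00000000e+00,  0.00000000e+00,
         1.00000000e+00]])}
```

View pics/scene0.png

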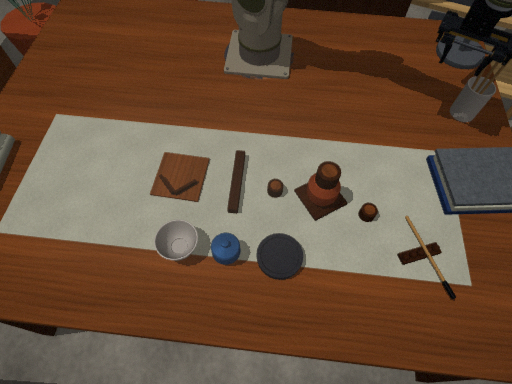

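View pics/side0.png

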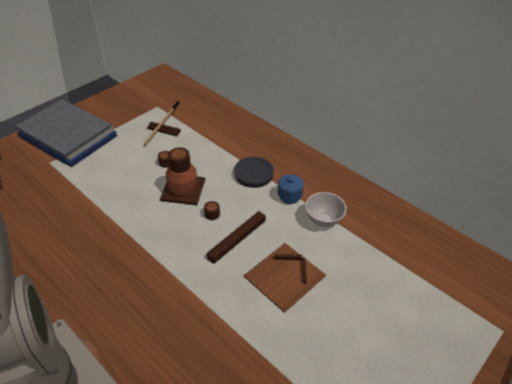

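View pics/wrist0.png

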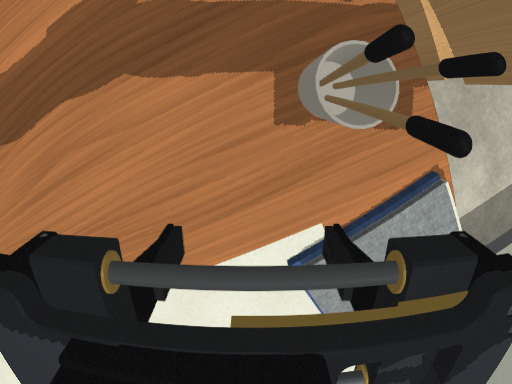

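```bash
python3 - <<'E'
import cv2
def z(src,x,y,w,h,k,o): cv2.imwrite(o,cv2.resize(cv2.imread(src)[y:y+h,x:x+w],None,fx=k,fy=k,interpolation=cv2.INTER_CUBIC))
a=cv2.imread('pics/scene0.png')
def crop(src,x,y,w=80,h=75,k=5): return cv2.resize(cv2.imread(src)[y:y+h,x:x+w],None,fx=k,fy=k,interpolation=cv2.INTER_CUBIC)
cv2.imwrite('pics/z1.png',cv2.hconcat([crop('pics/scene0.png',285,150),crop('pics/scene0.png',145,140)]))
cv2.imwrite('pics/z2.png',cv2.hconcat([crop('pics/side0.png',145,140),crop('pics/side0.png',242,238)]))
E
```

```text
(no output)
```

View pics/z1.png

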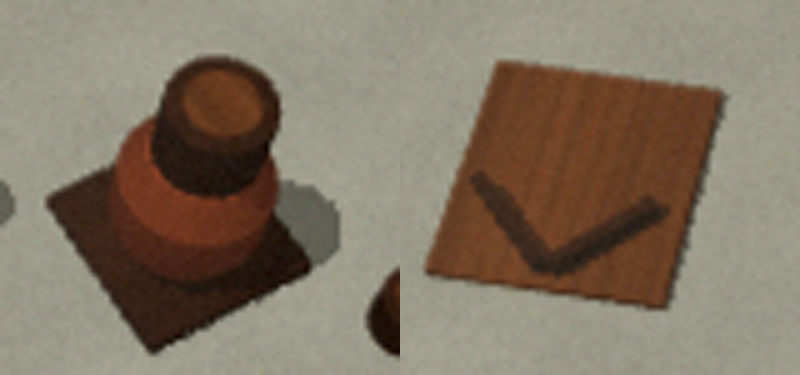

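View pics/z2.png

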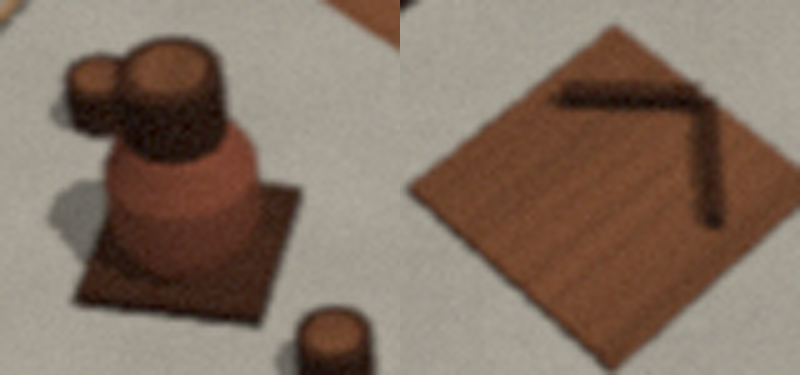

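```bash
cat > h.py <<'E'
import numpy as np,cv2
from scipy.spatial.transform import Rotation as R
from scipy.optimize import least_squares
from bench import *
def proj(n,P):
    c=camera_params(n); p=(np.atleast_2d(P)-c['xyz'])@R.from_quat(c['orientation']).as_matrix()
    q=p@c['intrinsics'].T; return q[:,:2]/q[:,2:]
def ray(n,uv,z):
    c=camera_params(n); d=R.from_quat(c['orientation']).as_matrix()@np.linalg.solve(c['intrinsics'],[*uv,1])
    return c['xyz']+d*(z-c['xyz'][2])/d[2]
E
python3 - <<'E'
from h import *
u=lambda x,y,ox,oy:(ox+(x+.5)/5-.5,oy+(y+.5)/5-.5)
a=u(222,102,285,150);b=u(168,70,145,140)
print('cap',ray('scene',a,.14),ray('side',b,.14))
S=[u(*p,145,140) for p in [(98,60),(325,92),(267,308),(27,272)]]
D=[u(*p,242,238) for p in [(7,187),(212,372),(215,25)]]
for z in(.0,.008):
  print(z,[np.round(ray('scene',p,z)[:2],4) for p in S],[np.round(ray('side',p,z)[:2],4) for p in D])
F=[u(*p,285,150) for p in [(46,200),(152,352),(311,270)]]
print('foot',[np.round(ray('scene',p,.012)[:2],4) for p in F],[np.round(ray('side',u(*p,145,140),.012)[:2],4) for p in[(72,302),(260,325),(302,187)]])
# tray fit
c=np.array([[-75,-70],[-75,70],[75,70],[75,-70]])/1e3
def T(x,l,z): 
    co,si=np.cos(x[2]),np.sin(x[2]); l=np.atleast_2d(l)
    return np.c_[l@np.array([[co,si],[-si,co]])+x[:2],np.full(len(l),z)]
f=lambda x:np.r_[(proj('scene',T(x,c,.008))-S).ravel(),(proj('side',T(x,c[[0,1]],.008))[:1]*0).ravel()]
r=least_squares(f,[.5,-.2,0]);print(r.x,np.round(r.fun,2)); x=r.x
print('seat',T(x,[.02,0],.008),'apex proj',proj('scene',T(x,[.062,0],.022)),u(149,255,145,140), proj('side',T(x,[.062,0],.022)),u(300,105,242,238))
print(proj('side',T(x,c,.008)),D)
E
```

```text
cap [0.57819113 0.23758682 0.14      ] [0.57907748 0.23807895 0.14      ]
0.0 [array([ 0.4749, -0.2407]), array([ 0.4818, -0.0986]), array([ 0.6328, -0.105 ]), array([ 0.6259, -0.2453])] [array([ 0.4891, -0.0952]), array([ 0.4819, -0.2355]), array([ 0.6382, -0.1023])]
0.008 [array([ 0.4805, -0.2376]), array([ 0.4873, -0.0968]), array([ 0.6369, -0.1032]), array([ 0.6301, -0.2422])] [array([ 0.4851, -0.0991]), array([ 0.478 , -0.2383]), array([ 0.633 , -0.1062])]
foot [array([0.5697, 0.1616]), array([0.6588, 0.2247]), array([0.5975, 0.3119])] [array([0.4992, 0.2465]), array([0.5612, 0.1572]), array([0.6533, 0.2236])]
[ 0.55865073 -0.16988921 -0.04147254] [ 0.25  0.12  0.03 -0.18  0.06 -0.12 -0.32  0.16  0.    0.  ]
seat [[ 0.57863353 -0.17071842  0.008     ]] apex proj [[174.05325099 191.17682705]] (174.4, 190.6) [[301.722849   256.36970002]] (301.6, 258.6)
[[284.28921202 310.793058  ]
 [242.77658621 274.11327403]
 [284.57344372 241.19136215]
 [325.99006727 273.50995563]] [(243.0, 275.0), (284.0, 312.0), (284.6, 242.6)]
```

```bash
cat >> h.py <<'E'
def goto(p,s=None,yaw=None):
    "shift in tool mm and rotvec to reach world p with tool down and jaw dir at yaw"
    s=s or read_state(); M=R.from_quat(s['eef_rot']).as_matrix()
    d=M.T@(np.array(p)-s['ee_pos'])*1e3
    z0=M[:,2]; y0=np.arctan2(z0[1],z0[0]); y=y0 if yaw is None else yaw
    z=np.array([np.cos(y),np.sin(y),0]);x=np.array([0,0,-1.]);G=np.c_[x,np.cross(z,x),z]
    return np.round(d,1),np.round(R.from_matrix(M.T@G).as_rotvec(),3),'jawyaw',round(y0,3)
def st():
    s=read_state()
    for k in('time','ee_pos','joint_positions','ft_force','torque','width'): print(k,np.round(s[k],4))
    print(np.round(R.from_quat(s['eef_rot']).as_matrix(),3).tolist())
    return s
E
python3 - <<'E'
from h import *
st(); print(goto([.579,.237,.23])); print(goto([.579,.237,.115]))
E
```

```text
time 0.15
ee_pos [0.2541 0.5707 0.222 ]
joint_positions [-1.1746  0.3327 -0.0647  1.4607  0.0216  1.3499 -0.0885]
ft_force [-0.2869  0.6945  0.5409]
torque [-0.055   0.0396 -0.0054]
width 0.0872
[[-0.0, -0.914, 0.407], [-0.001, 0.407, 0.914], [-1.0, -0.0, -0.001]]
(array([  -7.9, -432.6, -172.7]), array([ 0.   , -0.001,  0.   ]), 'jawyaw', np.float64(1.152))
(array([ 107.1, -432.6, -172.6]), array([ 0.   , -0.001,  0.   ]), 'jawyaw', np.float64(1.152))
```

Emit:
{"method": "arm_command", "body": {"targets": [[0, 0, -43, -17, 0, 0, 0], [0, 0, -86, -34, 0, 0, 0], [0, 5, -130, -52, 0, 0, 0], [0, 10, -173, -69, 0, 0, 0], [0, 20, -216, -86, 0, 0, 0], [0, 25, -260, -104, 0, 0, 0], [0, 30, -303, -121, 0, 0, 0], [0, 35, -346, -138, 0, 0, 0], [0, 40, -390, -155, 0, 0, 0], [0, 40, -432.6, -172.7, 0, 0, 0]], "newtons": 20}}

```text
time: 1.15
ee_pos: [0.5798, 0.2356, 0.1816]
eef_rot: [-0.385, 0.593, 0.385, 0.593]
ft_force: [1.1, 0.9, 0.8]
width: 0.087
```

Emit:
{"method": "arm_command", "body": {"targets": [[0, 0, 0, 0, 0.15, 0, 0], [0, 0, 0, 0, 0.3, 0, 0], [0, 0, 0, 0, 0.45, 0, 0], [0, 0, 0, 0, 0.6, 0, 0]]}}

```text
time: 1.55
ee_pos: [0.579, 0.2372, 0.1822]
eef_rot: [-0.191, 0.681, 0.191, 0.681]
ft_force: [-0.0, -0.5, 0.8]
width: 0.087
```

```bash
python3 - <<'E'
from h import *
s=st(); print(goto([.579,.237,.17]))
cv2.imwrite('pics/w1.png',camera('wrist')[:,:,::-1])
cv2.imwrite('pics/s1.png',camera('side')[:,:,::-1])
E
```

```text
time 1.55
ee_pos [0.579  0.2372 0.1822]
joint_positions [-0.6795  0.3599  0.2788  1.5284 -0.1018  1.2682  0.1584]
ft_force [-0.0407 -0.5007  0.7594]
torque [-0.0487  0.0202 -0.0894]
width 0.087
[[-0.001, -0.519, 0.855], [-0.0, 0.855, 0.519], [-1.0, 0.0, -0.001]]
(array([12.2, -0.1, -0.1]), array([-0.   , -0.001, -0.   ]), 'jawyaw', np.float64(0.546))
```

View pics/w1.png

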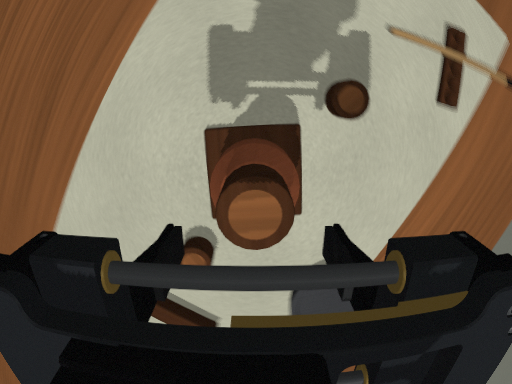

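View pics/s1.png

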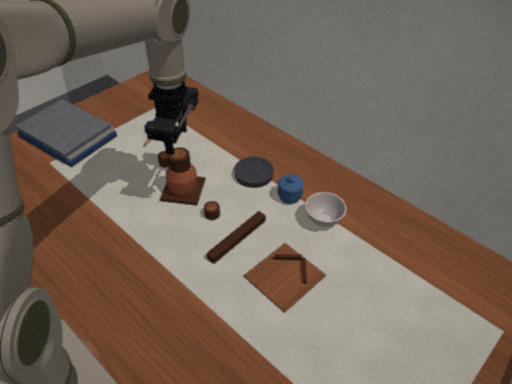

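```bash
cat >> h.py <<'E'
def wray(uv,z,s=None):
    s=s or read_state(); c=camera_params('wrist');K=c['intrinsics'];m=c['mount']
    d=np.array([uv[0]-K[0,2],uv[1]-K[1,2]]);r=np.hypot(*d);t=r/K[0,0]
    v=np.r_[np.sin(t)*d/r,np.cos(t)]; M=R.from_quat(s['eef_rot']).as_matrix()
    o=s['ee_pos']+M@m[:3,3]; v=M@m[:3,:3]@v
    return o+v*(z-o[2])/v[2]
E
python3 - <<'E'
from h import *
for p in[(255,212),(254,213)]: print(wray(p,.14))
for p in[(218,211),(294,211),(255,247),(255,176)]: print(p,wray(p,.14))
a=cv2.imread('pics/w1.png');cv2.imwrite('pics/w1z.png',cv2.resize(a[120:260,190:320],None,fx=4,fy=4))
E
```

```text
[0.57909659 0.24051597 0.14      ]
[0.57888398 0.23945886 0.14      ]
(218, 211) [0.55547058 0.22686337 0.14      ]
(294, 211) [0.60329665 0.25616978 0.14      ]
(255, 247) [0.59436346 0.21576106 0.14      ]
(255, 176) [0.56480124 0.26372174 0.14      ]
```

View pics/w1z.png

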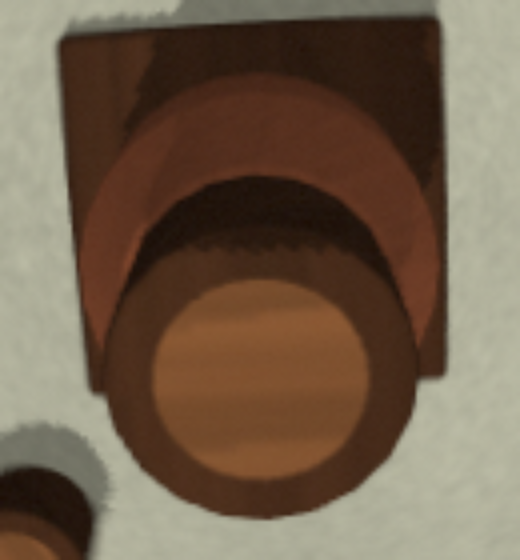

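Emit:
{"method": "arm_command", "body": {"targets": [[0, 0, 0, 0, 0.15, 0, 0], [0, 0, 0, 0, 0.3, 0, 0], [0, 0, 0, 0, 0.45, 0, 0], [0, 0, 0, 0, 0.6, 0, 0], [0, 0, 0, 0, 0.75, 0, 0], [0, 0, 0, 0, 0.9, 0, 0], [0, 0, 0, 0, 1.05, 0, 0], [0, 0, 0, 0, 1.2, 0, 0], [0, 0, 0, 0, 1.35, 0, 0], [0, 0, 0, 0, 1.49, 0, 0]]}}

```text
time: 2.65
ee_pos: [0.579, 0.2373, 0.1823]
eef_rot: [0.32, 0.631, -0.32, 0.631]
ft_force: [-0.6, 0.8, -0.8]
width: 0.0869
```

```bash
python3 - <<'E'
from h import *
s=st(); print(goto([.579,.237,.17]))
E
```

```text
time 2.65
ee_pos [0.579  0.2373 0.1823]
joint_positions [-0.8598  0.3826  0.5152  1.5386 -0.1937  1.2719 -1.257 ]
ft_force [-0.5604  0.7802 -0.8298]
torque [-0.0647  0.1509 -0.0269]
width 0.0869
[[-0.0, 0.807, 0.591], [-0.0, 0.591, -0.807], [-1.0, -0.0, -0.0]]
(array([12.3, -0.2,  0.3]), array([ 0., -0.,  0.]), 'jawyaw', np.float64(-0.939))
```

Emit:
{"method": "arm_command", "body": {"targets": [[0, 0, 0, 0, 0.15, 0, 0], [0, 0, 0, 0, 0.3, 0, 0], [0, 10, 0, 0, 0.45, 0, 0], [0, 20, 0, 0, 0.6, 0, 0], [0, 30, 0, 0, 0.75, 0, 0], [0, 40, 0, 0, 0.9, 0, 0], [0, 50, 0, 0, 1.05, 0, 0], [0, 60, 0, 0, 1.12, 0, 0], [0, 67, 0.5, -0.6, 1.12, 0, 0], [0, 67, 0.5, -0.6, 1.12, 0, 0]]}}

```text
time: 3.65
ee_pos: [0.5785, 0.2382, 0.1145]
eef_rot: [-0.604, -0.366, 0.605, -0.366]
ft_force: [-0.2, -0.0, 0.8]
width: 0.087
```

```bash
python3 - <<'E'
from h import *
s=st(); print(goto([.579,.238,.115]))
cv2.imwrite('pics/w2.png',camera('wrist')[:,:,::-1])
E
```

```text
time 3.65
ee_pos [0.5785 0.2382 0.1145]
joint_positions [-0.9887  0.4834  0.6923  1.619  -0.3292  1.161  -2.272 ]
ft_force [-0.1958 -0.0197  0.7758]
torque [ 0.0246  0.156  -0.0252]
width 0.087
[[-0.002, 0.886, -0.463], [-0.001, -0.463, -0.886], [-1.0, -0.001, 0.001]]
(array([-0.5,  0.5, -0.1]), array([-0.   ,  0.001,  0.001]), 'jawyaw', np.float64(-2.053))
```

View pics/w2.png

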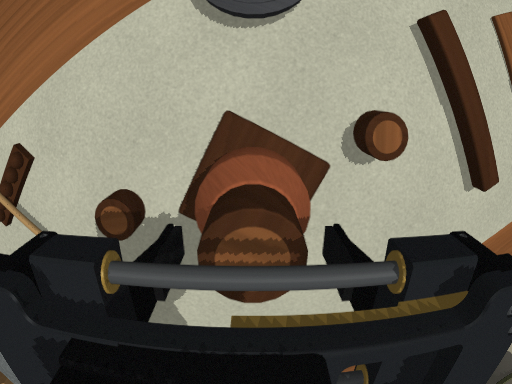

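Emit:
{"method": "arm_command", "body": {"targets": [[255, 0, 0, 0, 0, 0, 0], [255, 0, 0, 0, 0, 0, 0], [255, 0, 0, 0, 0, 0, 0], [255, 0, 0, 0, 0, 0, 0], [255, 0, 0, 0, 0, 0, 0], [255, 0, 0, 0, 0, 0, 0]], "newtons": 15}}

```text
time: 4.3
ee_pos: [0.5793, 0.2381, 0.1158]
eef_rot: [0.606, 0.365, -0.606, 0.365]
ft_force: [-0.4, 0.2, 1.9]
width: 0.0593
```

```bash
python3 - <<'E'
from h import *
s=st()
E
```

```text
time 4.3
ee_pos [0.5793 0.2381 0.1158]
joint_positions [-0.9891  0.4822  0.6939  1.618  -0.3293  1.1613 -2.2766]
ft_force [-0.44    0.1755  1.9297]
torque [-0.0298  0.2558 -0.0511]
width 0.0593
[[0.0, 0.884, -0.468], [0.0, -0.468, -0.884], [-1.0, 0.0, -0.0]]
```

Emit:
{"method": "arm_command", "body": {"targets": [[255, -0.1, 0, 0, -0.08, 0, 0], [255, -0.2, 0, 0, -0.16, 0, 0], [255, -0.4, 0, 0, -0.3, 0, 0], [255, -0.6, 0, 0, -0.44, 0, 0], [255, -0.7, 0, 0, -0.58, 0, 0], [255, -0.9, 0, 0, -0.72, 0, 0], [255, -1.1, 0, 0, -0.86, 0, 0], [255, -1.3, 0, 0, -1.0, 0, 0], [255, -1.3, 0, 0, -1.0, 0, 0]]}}

```text
time: 5.2
ee_pos: [0.579, 0.238, 0.1166]
eef_rot: [0.356, 0.611, -0.356, 0.611]
ft_force: [1.1, 0.3, -0.8]
width: 0.0597
```

```bash
python3 - <<'E'
from h import *
s=st();print(goto([.579,.238,.115]))
E
```

```text
time 5.2
ee_pos [0.579  0.238  0.1166]
joint_positions [-0.8452  0.4392  0.4951  1.6096 -0.2235  1.1498 -1.3537]
ft_force [ 1.1173  0.3499 -0.7835]
torque [-0.0798  0.0994  0.0052]
width 0.0597
[[-0.0, 0.87, 0.493], [0.0, 0.493, -0.87], [-1.0, -0.0, -0.0]]
(array([ 1.6, -0. , -0.1]), array([ 0., -0.,  0.]), 'jawyaw', np.float64(-1.056))
```

Emit:
{"method": "arm_command", "body": {"targets": [[255, -0.2, 0, 0, -0.14, 0, 0], [255, -0.4, 0, 0, -0.28, 0, 0], [255, -0.5, 0, 0, -0.42, 0, 0], [255, -0.7, 0, 0, -0.56, 0, 0], [255, -0.9, 0, 0, -0.7, 0, 0], [255, -1.1, 0, 0, -0.84, 0, 0], [255, -1.2, 0, 0, -0.98, 0, 0], [255, -1.4, 0, 0, -1.12, 0, 0], [255, -1.6, 0, 0, -1.26, 0, 0], [255, -1.8, 0, 0, -1.4, 0, 0]]}}

```text
time: 6.2
ee_pos: [0.5791, 0.2378, 0.1183]
eef_rot: [-0.121, 0.697, 0.12, 0.697]
ft_force: [0.2, -1.1, -2.0]
width: 0.0589
```

Emit:
{"method": "arm_command", "body": {"targets": [[255, -0.2, 0, 0, -0.14, 0, 0], [255, -0.4, 0, 0, -0.28, 0, 0], [255, -0.5, 0, 0, -0.42, 0, 0], [255, -0.7, 0, 0, -0.56, 0, 0], [255, -0.9, 0, 0, -0.7, 0, 0], [255, -1.1, 0, 0, -0.84, 0, 0], [255, -1.2, 0, 0, -0.98, 0, 0], [255, -1.4, 0, 0, -1.12, 0, 0], [255, -1.6, 0, 0, -1.26, 0, 0], [255, -1.8, 0, 0, -1.4, 0, 0]]}}

```text
time: 7.2
ee_pos: [0.5795, 0.2378, 0.1202]
eef_rot: [0.541, -0.455, -0.541, -0.455]
ft_force: [1.1, 0.1, -1.6]
width: 0.0596
```

```bash
python3 - <<'E'
from h import *
s=st();print(goto([.579,.238,.115]))
E
```

```text
time 7.2
ee_pos [0.5795 0.2378 0.1202]
joint_positions [-0.4722  0.4044  0.0124  1.5837 -0.005   1.1533  1.2838]
ft_force [ 1.1167  0.0921 -1.5691]
torque [ 0.0666 -0.3195  0.0313]
width 0.0596
[[0.0, -0.985, -0.171], [-0.0, -0.171, 0.985], [-1.0, -0.0, -0.0]]
(array([5.2, 0.4, 0.3]), array([ 0., -0.,  0.]), 'jawyaw', np.float64(1.743))
```

Emit:
{"method": "arm_command", "body": {"targets": [[255, -0.2, 0, 0, -0.14, 0, 0], [255, -0.4, 0, 0, -0.28, 0, 0], [255, -0.5, 0, 0, -0.42, 0, 0], [255, -0.7, 0, 0, -0.56, 0, 0], [255, -0.9, 0, 0, -0.7, 0, 0], [255, -1.1, 0, 0, -0.84, 0, 0], [255, -1.2, 0, 0, -0.98, 0, 0], [255, -1.5, 0, 0, -1.15, 0, 0], [255, -1.5, 0, 0, -1.15, 0, 0]]}}

```text
time: 8.1
ee_pos: [0.5791, 0.2379, 0.1216]
eef_rot: [-0.701, 0.088, 0.702, 0.088]
ft_force: [0.1, -0.1, -1.0]
width: 0.0596
```

Emit:
{"method": "arm_command", "body": {"targets": [[0, 0, 0, 0, 0, 0, 0], [0, 0, 0, 0, 0, 0, 0], [0, 0, 0, 0, 0, 0, 0], [0, 0, 0, 0, 0, 0, 0]]}}

```text
time: 8.5
ee_pos: [0.5792, 0.2382, 0.1221]
eef_rot: [0.702, -0.089, -0.701, -0.089]
ft_force: [-0.9, 0.7, 0.1]
width: 0.0826
```

```bash
python3 - <<'E'
from h import *
s=st();print(goto([.579,.238,.1205]))
cv2.imwrite('pics/s3.png',cv2.resize(camera('side')[130:230,130:250,::-1],None,fx=5,fy=5))
E
```

```text
time 8.5
ee_pos [0.5792 0.2382 0.1221]
joint_positions [-0.3269  0.4109 -0.174   1.5732  0.0754  1.1638  2.3738]
ft_force [-0.9466  0.7224  0.1069]
torque [ 0.0656  0.0644 -0.0022]
width 0.0826
[[0.0, -0.249, -0.969], [0.0, -0.969, 0.249], [-1.0, -0.0, -0.0]]
(array([1.6, 0.2, 0.2]), array([ 0., -0.,  0.]), 'jawyaw', np.float64(2.89))
```

View pics/s3.png

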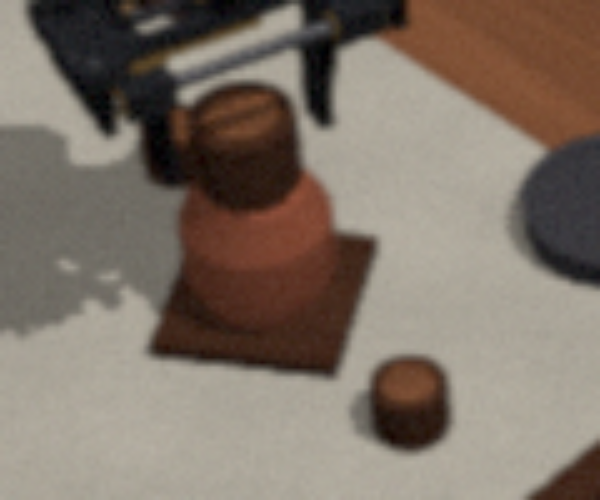

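Emit:
{"method": "arm_command", "body": {"targets": [[0, 0, 0, 0, 0.149, 0, 0], [0, 0, 0, 0, 0.298, 0, 0], [0, 0, 0, 0, 0.447, 0, 0], [0, 0, 0, 0, 0.596, 0, 0], [0, 0, 0, 0, 0.745, 0, 0], [0, 0, 0, 0, 0.894, 0, 0], [0, 0, 0, 0, 1.043, 0, 0], [0, 0, 0, 0, 1.192, 0, 0], [0, 0, 0, 0, 1.341, 0, 0], [0, 0, 0, 0, 1.49, 0, 0]]}}

```text
time: 9.55
ee_pos: [0.5792, 0.2382, 0.122]
eef_rot: [-0.454, 0.542, 0.454, 0.542]
ft_force: [-0.8, -0.4, -0.2]
width: 0.0868
```

Emit:
{"method": "arm_command", "body": {"targets": [[0, 0, 0, 0, 0.149, 0, 0], [0, 0, 0, 0, 0.298, 0, 0], [0, 0, 0, 0, 0.447, 0, 0], [0, 0, 0, 0, 0.596, 0, 0], [0, 0, 0, 0, 0.745, 0, 0], [0, 0, 0, 0, 0.894, 0, 0], [0, 0, 0, 0, 1.043, 0, 0], [0, 0, 0, 0, 1.192, 0, 0], [0, 0, 0, 0, 1.341, 0, 0], [0, 0, 0, 0, 1.49, 0, 0]]}}

```text
time: 10.55
ee_pos: [0.5792, 0.2383, 0.122]
eef_rot: [0.034, 0.706, -0.033, 0.706]
ft_force: [-0.4, 1.0, 0.1]
width: 0.0869
```

Emit:
{"method": "arm_command", "body": {"targets": [[0, 0, 0, 0, 0.149, 0, 0], [0, 0, 0, 0, 0.298, 0, 0], [0, 0, 0, 0, 0.447, 0, 0], [0, 0, 0, 0, 0.596, 0, 0], [0, 0, 0, 0, 0.745, 0, 0], [0, 0, 0, 0, 0.894, 0, 0], [0, 0, 0, 0, 1.043, 0, 0], [0, 0, 0, 0, 1.192, 0, 0], [0, 0, 0, 0, 1.341, 0, 0], [0, 0, 0, 0, 1.49, 0, 0]]}}

```text
time: 11.55
ee_pos: [0.5792, 0.2383, 0.1221]
eef_rot: [0.504, 0.497, -0.503, 0.496]
ft_force: [-0.2, -0.2, 0.5]
width: 0.0868
```

```bash
python3 - <<'E'
from h import *
s=st();print(goto([.579,.238,.122]))
E
```

```text
time 11.55
ee_pos [0.5792 0.2383 0.1221]
joint_positions [-0.9141  0.4504  0.588   1.608  -0.2664  1.164  -1.8508]
ft_force [-0.1919 -0.2473  0.4988]
torque [-0.0927  0.1256 -0.0076]
width 0.0868
[[0.0, 1.0, -0.014], [0.0, -0.014, -1.0], [-1.0, 0.0, -0.0]]
(array([ 0.1, -0.2,  0.3]), array([-0., -0., -0.]), 'jawyaw', np.float64(-1.585))
```

Emit:
{"method": "arm_command", "body": {"targets": [[255, 0, 0, 0, 0, 0, 0], [255, 0, 0, 0, 0, 0, 0], [255, 0, 0, 0, 0, 0, 0], [255, 0, 0, 0, 0, 0, 0], [255, 0, 0, 0, 0, 0, 0], [255, 0, 0, 0, 0, 0, 0]]}}

```text
time: 12.15
ee_pos: [0.5793, 0.2381, 0.122]
eef_rot: [0.502, 0.498, -0.502, 0.498]
ft_force: [1.1, -0.9, 0.8]
width: 0.0594
```

Emit:
{"method": "arm_command", "body": {"targets": [[255, -0.2, 0, 0, -0.14, 0, 0], [255, -0.4, 0, 0, -0.28, 0, 0], [255, -0.5, 0, 0, -0.42, 0, 0], [255, -0.7, 0, 0, -0.56, 0, 0], [255, -0.9, 0, 0, -0.7, 0, 0], [255, -1.1, 0, 0, -0.84, 0, 0], [255, -1.2, 0, 0, -0.98, 0, 0], [255, -1.4, 0, 0, -1.12, 0, 0], [255, -1.6, 0, 0, -1.26, 0, 0], [255, -1.8, 0, 0, -1.4, 0, 0]]}}

```text
time: 13.15
ee_pos: [0.5793, 0.238, 0.1238]
eef_rot: [0.061, 0.704, -0.061, 0.705]
ft_force: [0.5, -0.5, 0.3]
width: 0.0595
```

Emit:
{"method": "arm_command", "body": {"targets": [[255, -0.2, 0, 0, -0.14, 0, 0], [255, -0.4, 0, 0, -0.28, 0, 0], [255, -0.5, 0, 0, -0.42, 0, 0], [255, -0.7, 0, 0, -0.56, 0, 0], [255, -0.9, 0, 0, -0.7, 0, 0], [255, -1.1, 0, 0, -0.84, 0, 0], [255, -1.2, 0, 0, -0.98, 0, 0], [255, -1.4, 0, 0, -1.12, 0, 0], [255, -1.6, 0, 0, -1.26, 0, 0], [255, -1.8, 0, 0, -1.4, 0, 0]]}}

```text
time: 14.15
ee_pos: [0.5793, 0.238, 0.1256]
eef_rot: [-0.407, 0.578, 0.407, 0.578]
ft_force: [-0.9, 0.0, -0.5]
width: 0.0593
```

Emit:
{"method": "arm_command", "body": {"targets": [[255, -0.2, 0, 0, -0.14, 0, 0], [255, -0.4, 0, 0, -0.28, 0, 0], [255, -0.5, 0, 0, -0.42, 0, 0], [255, -0.7, 0, 0, -0.56, 0, 0], [255, -0.9, 0, 0, -0.7, 0, 0], [255, -1.1, 0, 0, -0.84, 0, 0], [255, -1.2, 0, 0, -0.98, 0, 0], [255, -1.4, 0, 0, -1.12, 0, 0], [255, -1.6, 0, 0, -1.26, 0, 0], [255, -1.8, 0, 0, -1.4, 0, 0]]}}

```text
time: 15.15
ee_pos: [0.5793, 0.238, 0.1274]
eef_rot: [0.684, -0.18, -0.684, -0.18]
ft_force: [-0.4, -1.2, 0.5]
width: 0.0594
```

```bash
python3 - <<'E'
from h import *
s=st();print(goto([.579,.238,.122]))
E
```

```text
time 15.15
ee_pos [0.5793 0.238  0.1274]
joint_positions [-0.3593  0.4035 -0.1321  1.5699  0.0561  1.1718  2.1253]
ft_force [-0.4202 -1.1901  0.5203]
torque [ 0.0063  0.0613 -0.014 ]
width 0.0594
[[0.0, -0.491, -0.871], [0.0, -0.871, 0.491], [-1.0, -0.0, -0.0]]
(array([5.4, 0.1, 0.3]), array([ 0., -0.,  0.]), 'jawyaw', np.float64(2.628))
```

Emit:
{"method": "arm_command", "body": {"targets": [[0, 0, 0, 0, 0, 0, 0], [0, 0, 0, 0, 0, 0, 0], [0, 0, 0, 0, 0, 0, 0], [0, 0, 0, 0, 0.149, 0, 0], [0, 0, 0, 0, 0.298, 0, 0], [0, 0, 0, 0, 0.447, 0, 0], [0, 0, 0, 0, 0.596, 0, 0], [0, 0, 0, 0, 0.745, 0, 0], [0, 0, 0, 0, 0.894, 0, 0], [0, 0, 0, 0, 1.0, 0, 0]]}}

```text
time: 16.15
ee_pos: [0.5791, 0.2382, 0.1273]
eef_rot: [0.511, -0.489, -0.511, -0.489]
ft_force: [-0.4, 0.3, 0.3]
width: 0.0869
```

Emit:
{"method": "arm_command", "body": {"targets": [[0, 0, 0, 0, 0.149, 0, 0], [0, 0, 0, 0, 0.298, 0, 0], [0, 0, 0, 0, 0.447, 0, 0], [0, 0, 0, 0, 0.596, 0, 0], [0, 0, 0, 0, 0.745, 0, 0], [0, 0, 0, 0, 0.894, 0, 0], [0, 0, 0, 0, 1.043, 0, 0], [0, 0, 0, 0, 1.192, 0, 0], [0, 0, 0, 0, 1.341, 0, 0], [0, 0, 0, 0, 1.49, 0, 0]]}}

```text
time: 17.15
ee_pos: [0.5791, 0.2383, 0.1274]
eef_rot: [-0.044, 0.706, 0.044, 0.706]
ft_force: [0.5, 0.0, 0.5]
width: 0.0869
```

Emit:
{"method": "arm_command", "body": {"targets": [[0, 0, 0, 0, 0.149, 0, 0], [0, 0, 0, 0, 0.298, 0, 0], [0, 0, 0, 0, 0.4, 0, 0], [255, 0, 0, 0, 0.4, 0, 0], [255, 0, 0, 0, 0.4, 0, 0], [255, 0, 0, 0, 0.4, 0, 0], [255, 0, 0, 0, 0.4, 0, 0], [255, 0, 0, 0, 0.4, 0, 0], [255, 0, 0, 0, 0.4, 0, 0]]}}

```text
time: 18.05
ee_pos: [0.5792, 0.2381, 0.1274]
eef_rot: [0.094, 0.701, -0.094, 0.701]
ft_force: [-0.5, 0.4, 1.3]
width: 0.0596
```

Emit:
{"method": "arm_command", "body": {"targets": [[255, -0.2, 0, 0, -0.14, 0, 0], [255, -0.4, 0, 0, -0.28, 0, 0], [255, -0.5, 0, 0, -0.42, 0, 0], [255, -0.7, 0, 0, -0.56, 0, 0], [255, -0.9, 0, 0, -0.7, 0, 0], [255, -1.1, 0, 0, -0.84, 0, 0], [255, -1.2, 0, 0, -0.98, 0, 0], [255, -1.4, 0, 0, -1.12, 0, 0], [255, -1.6, 0, 0, -1.26, 0, 0]]}}

```text
time: 18.95
ee_pos: [0.5793, 0.238, 0.129]
eef_rot: [-0.338, 0.621, 0.338, 0.621]
ft_force: [-0.4, 0.2, 0.9]
width: 0.0591
```

```bash
python3 - <<'E'
from h import *
s=st();print(goto([.579,.238,.122]))
E
```

```text
time 18.95
ee_pos [0.5793 0.238  0.129 ]
joint_positions [-0.5637  0.3966  0.1287  1.5809 -0.054   1.1675  0.5742]
ft_force [-0.3883  0.1852  0.9276]
torque [-0.0779  0.01    0.015 ]
width 0.0591
[[0.0, -0.84, 0.542], [0.0, 0.542, 0.84], [-1.0, -0.0, 0.0]]
(array([ 7. ,  0.2, -0.1]), array([-0.,  0.,  0.]), 'jawyaw', np.float64(0.998))
```

Emit:
{"method": "arm_command", "body": {"targets": [[255, -0.2, 0, 0, -0.12, 0, 0], [255, -0.4, 0, 0, -0.24, 0, 0], [255, -0.5, 0, 0, -0.36, 0, 0], [255, -0.7, 0, 0, -0.48, 0, 0], [255, -0.9, 0, 0, -0.6, 0, 0], [255, -1.1, 0, 0, -0.6, 0, 0], [255, -1.5, 0, 0, -0.6, 0, 0], [255, -2, 0, 0, -0.6, 0, 0], [255, -2.5, 0, 0, -0.6, 0, 0], [255, -2.5, 0, 0, -0.6, 0, 0]]}}

```text
time: 19.95
ee_pos: [0.5792, 0.2382, 0.1315]
eef_rot: [-0.505, 0.495, 0.505, 0.495]
ft_force: [-0.2, 0.1, -2.3]
width: 0.0593
```

Emit:
{"method": "arm_command", "body": {"targets": [[255, -1, 0, 0, 0, 0, 0], [255, -2, 0, 0, 0, 0, 0], [255, -3, 0, 0, 0, 0, 0], [255, -4, 0, 0, 0, 0, 0], [255, -4, 0, 0, 0, 0, 0]]}}

```text
time: 20.45
ee_pos: [0.5793, 0.2381, 0.1357]
eef_rot: [0.505, -0.495, -0.505, -0.495]
ft_force: [0.1, -0.3, -1.3]
width: 0.0592
```

```bash
python3 - <<'E'
from h import *
s=st();print(goto([.579,.238,.122]))
cv2.imwrite('pics/s4.png',cv2.resize(camera('side')[130:230,130:250,::-1],None,fx=5,fy=5))
E
```

```text
time 20.45
ee_pos [0.5793 0.2381 0.1357]
joint_positions [-0.489   0.3904  0.0332  1.5694 -0.0138  1.1816  1.1388]
ft_force [ 0.082  -0.273  -1.2632]
torque [ 0.0108 -0.0029  0.0036]
width 0.0592
[[0.0, -1.0, -0.021], [0.0, -0.021, 1.0], [-1.0, -0.0, 0.0]]
(array([13.7,  0.3, -0.1]), array([-0.,  0.,  0.]), 'jawyaw', np.float64(1.592))
```

View pics/s4.png

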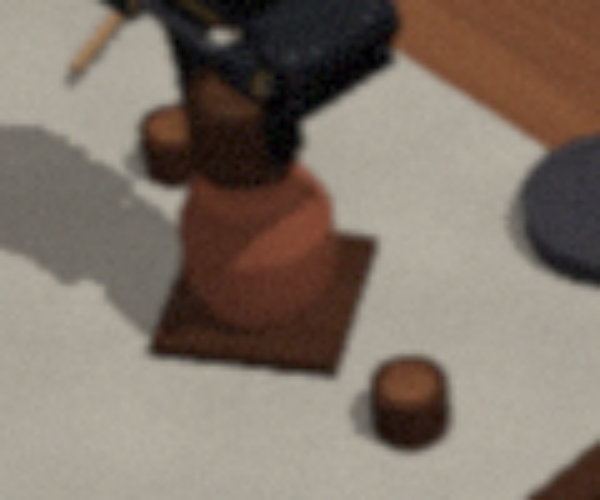

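Emit:
{"method": "arm_command", "body": {"targets": [[255, -5, 0, 0, 0, 0, 0], [255, -10, 0, 0, 0, 0, 0], [255, -20, 0, 0, 0, 0, 0], [255, -32, 0, 0, 0, 0, 0], [255, -45, 0, 0, 0, 0, 0], [255, -55, 0, 0, 0, 0, 0], [255, -60, 0, 0, 0, 0, 0]], "newtons": 18}}

```text
time: 21.2
ee_pos: [0.5797, 0.2383, 0.1973]
eef_rot: [0.505, -0.494, -0.505, -0.495]
ft_force: [-0.6, -0.4, -2.3]
width: 0.0592
```

```bash
python3 - <<'E'
from h import *
s=st();print(goto([.554,-.170,.14],yaw=1.527))
E
```

```text
time 21.2
ee_pos [0.5797 0.2383 0.1973]
joint_positions [-0.4918  0.3455  0.0369  1.4971 -0.0131  1.2972  1.1384]
ft_force [-0.569  -0.4228 -2.34  ]
torque [0.0647 0.0474 0.0292]
width 0.0592
[[0.002, -1.0, -0.021], [0.001, -0.021, 1.0], [-1.0, -0.002, 0.001]]
(array([  56.8,   34.5, -407.8]), array([0.065, 0.001, 0.002]), 'jawyaw', np.float64(1.592))
```

Emit:
{"method": "arm_command", "body": {"targets": [[255, 0, 2, -25, 0, 0, 0], [255, 0, 6, -70, 0, 0, 0], [255, 0, 10, -115, 0.01, 0, 0], [255, 0, 14, -160, 0.02, 0, 0], [255, 5, 18, -205, 0.03, 0, 0], [255, 10, 22, -250, 0.04, 0, 0], [255, 20, 26, -295, 0.05, 0, 0], [255, 30, 30, -340, 0.06, 0, 0], [255, 45, 33, -380, 0.065, 0, 0], [255, 57, 34.5, -407.8, 0.065, 0, 0]]}}

```text
time: 22.2
ee_pos: [0.5524, -0.1738, 0.138]
eef_rot: [-0.488, 0.512, 0.488, 0.511]
ft_force: [1.2, -0.9, -1.5]
width: 0.059
```

Emit:
{"method": "arm_command", "body": {"targets": [[255, 10, 0, 0, 0, 0, 0], [255, 20, 0, 0, 0, 0, 0], [255, 20, 0, 0, 0, 0, 0], [255, 20, 0, 0, 0, 0, 0]]}}

```text
time: 22.6
ee_pos: [0.5537, -0.1688, 0.1186]
eef_rot: [-0.489, 0.51, 0.49, 0.51]
ft_force: [-0.3, 0.3, -0.6]
width: 0.0589
```

```bash
python3 - <<'E'
from h import *
s=st();print(goto([.554,-.170,.033],yaw=1.527))
cv2.imwrite('pics/w5.png',camera('wrist')[:,:,::-1])
cv2.imwrite('pics/s5.png',cv2.resize(camera('side')[180:330,200:350,::-1],None,fx=4,fy=4))
E
```

```text
time 22.6
ee_pos [ 0.5537 -0.1688  0.1186]
joint_positions [-0.0057  0.3127  0.2663  1.7277 -0.091   1.1133  1.8177]
ft_force [-0.2878  0.328  -0.6202]
torque [ 0.0464 -0.0077 -0.0026]
width 0.0589
[[-0.0, -0.999, 0.042], [0.001, 0.042, 0.999], [-1.0, 0.0, 0.001]]
(array([85.6, -0.3, -1.2]), array([ 0.002,  0.001, -0.   ]), 'jawyaw', np.float64(1.529))
```

View pics/w5.png

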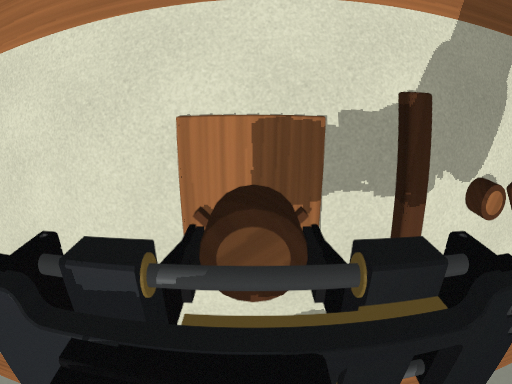

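View pics/s5.png

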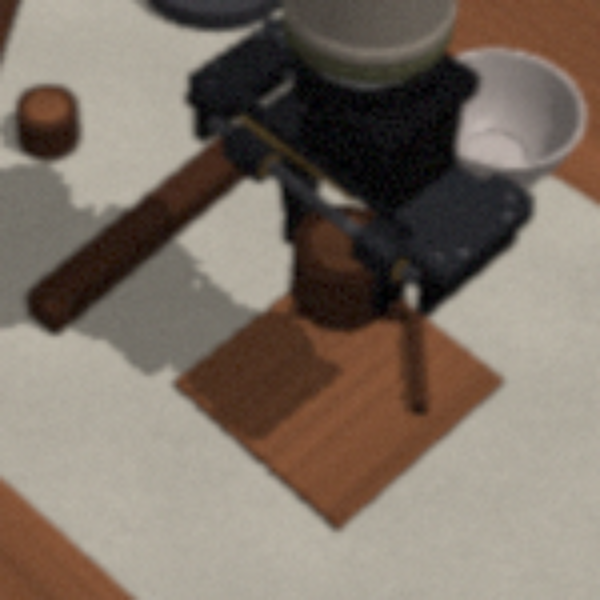

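Emit:
{"method": "arm_command", "body": {"targets": [[255, 20, 0, -0.6, 0, 0, 0], [255, 45, 0, -1.2, 0, 0, 0], [255, 65, 0, -1.2, 0, 0, 0], [255, 76, 0, -1.2, 0, 0, 0], [255, 82, 0, -1.2, 0, 0, 0], [255, 85, 0, -1.2, 0, 0, 0], [255, 85, 0, -1.2, 0, 0, 0], [255, 85, 0, -1.2, 0, 0, 0]]}}

```text
time: 23.5
ee_pos: [0.5539, -0.1716, 0.0342]
eef_rot: [-0.489, 0.511, 0.489, 0.511]
ft_force: [0.4, 1.0, -1.3]
width: 0.0593
```

Emit:
{"method": "arm_command", "body": {"targets": [[255, 0.5, 0, 0, 0, 0, 0], [255, 1, 0, 0, 0, 0, 0], [255, 1.5, 0, 0, 0, 0, 0], [255, 2, 0, 0, 0, 0, 0], [255, 2, 0, 0, 0, 0, 0]]}}

```text
time: 24.0
ee_pos: [0.5532, -0.1715, 0.0314]
eef_rot: [-0.489, 0.511, 0.489, 0.511]
ft_force: [0.5, 0.0, -0.9]
width: 0.0595
```

```bash
python3 - <<'E'
from h import *
s=st()
E
```

```text
time 24.0
ee_pos [ 0.5532 -0.1715  0.0314]
joint_positions [ 0.0141  0.4184  0.2513  1.7941 -0.1251  0.9446  1.8451]
ft_force [ 0.4612  0.0491 -0.8982]
torque [0.0346 0.0134 0.0479]
width 0.0595
[[-0.0, -0.999, 0.044], [0.0, 0.044, 0.999], [-1.0, 0.0, 0.0]]
```

Emit:
{"method": "arm_command", "body": {"targets": [[255, 0.3, 0, 0, 0, 0, 0], [255, 0.6, 0, 0, 0, 0, 0], [255, 1, 0, 0, 0, 0, 0], [255, 1, 0, 0, 0, 0, 0]]}}

```text
time: 24.4
ee_pos: [0.5533, -0.1715, 0.0303]
eef_rot: [-0.489, 0.511, 0.489, 0.511]
ft_force: [-0.4, -1.2, -1.5]
width: 0.0593
```

Emit:
{"method": "arm_command", "body": {"targets": [[255, 0.3, 0, 0, 0, 0, 0], [255, 0.6, 0, 0, 0, 0, 0], [255, 1, 0, 0, 0, 0, 0], [255, 1, 0, 0, 0, 0, 0]]}}

```text
time: 24.8
ee_pos: [0.5533, -0.1715, 0.0298]
eef_rot: [-0.489, 0.511, 0.489, 0.511]
ft_force: [-3.4, 0.4, 5.2]
width: 0.0594
```

Emit:
{"method": "arm_command", "body": {"targets": [[60, 0, 0, 0, 0, 0, 0], [0, 0, 0, 0, 0, 0, 0], [0, 0, 0, 0, 0, 0, 0], [0, 0, 0, 0, 0, 0, 0], [0, 0, 0, 0, 0, 0, 0], [0, -15, 0, 0, 0, 0, 0], [0, -40, 0, 0, 0, 0, 0], [0, -55, 0, 0, 0, 0, 0], [120, -55, 20, 0, 0, 0, 0], [255, -55, 58, 0, 0, 0, 0]]}}

```text
time: 25.8
ee_pos: [0.4969, -0.1689, 0.0858]
eef_rot: [-0.49, 0.51, 0.488, 0.511]
ft_force: [-0.7, 0.5, 0.3]
width: 0.0779
```

Emit:
{"method": "arm_command", "body": {"targets": [[255, 0, 0, 0, 0, 0, 0], [255, 0, 0, 0, 0, 0, 0], [255, 0, 0, 0, 0, 0, 0], [255, 0, 0, 0, 0, 0, 0], [255, 0, 0, 0, 0, 0, 0]]}}

```text
time: 26.3
ee_pos: [0.4959, -0.169, 0.0845]
eef_rot: [-0.489, 0.511, 0.489, 0.511]
ft_force: [0.2, -0.2, -0.0]
width: 0.0391
```

```bash
python3 - <<'E'
from h import *
s=st();print(goto([.495,-.1675,.02],yaw=1.527))
cv2.imwrite('pics/w6.png',camera('wrist')[:,:,::-1])
cv2.imwrite('pics/s6.png',cv2.resize(camera('scene')[110:240,120:250,::-1],None,fx=4,fy=4))
E
```

```text
time 26.3
ee_pos [ 0.4959 -0.169   0.0845]
joint_positions [-0.      0.237   0.2712  1.9012 -0.0741  1.0128  1.8306]
ft_force [ 0.2345 -0.2041 -0.0396]
torque [-0.0015  0.0827  0.0162]
width 0.0391
[[0.0, -0.999, 0.043], [-0.0, 0.043, 0.999], [-1.0, -0.0, -0.0]]
(array([64.5,  1. ,  1.4]), array([ 0., -0.,  0.]), 'jawyaw', np.float64(1.527))
```

View pics/w6.png

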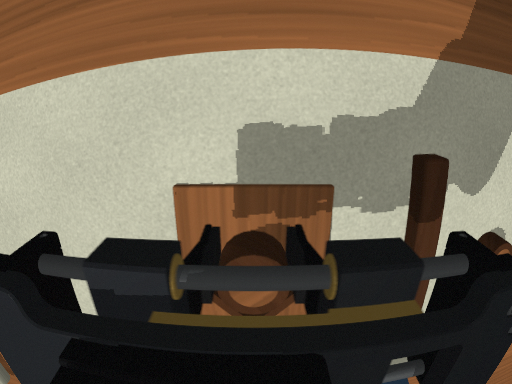

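View pics/s6.png

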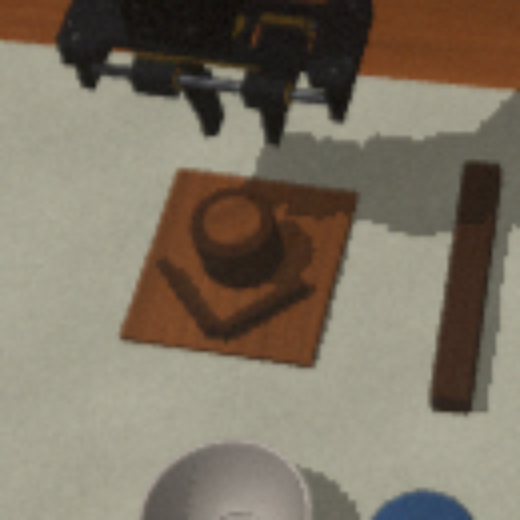

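Emit:
{"method": "arm_command", "body": {"targets": [[255, 0, 0, 0, 0, 0, 0], [255, 0, 0, 0, 0, 0, 0], [255, 0, 0, 0, 0, 0, 0], [255, 20, 0, 0, 0, 0, 0], [255, 40, 0, 0, 0, 0, 0], [255, 55, 0, 0, 0, 0, 0], [255, 63, 0, 0, 0, 0, 0], [255, 63, 0, 0, 0, 0, 0]]}}

```text
time: 27.2
ee_pos: [0.4947, -0.1689, 0.0206]
eef_rot: [-0.488, 0.511, 0.489, 0.51]
ft_force: [-0.7, -0.4, 1.3]
width: 0.0004
```

Emit:
{"method": "arm_command", "body": {"targets": [[255, 0, -3, 0, 0, 0, 0], [255, 0, -6, 0, 0, 0, 0], [255, 0, -9, 0, 0, 0, 0], [255, 0, -12, 0, 0, 0, 0], [255, 0, -15, 0, 0, 0, 0], [255, 0, -18, 0, 0, 0, 0], [255, 0, -20, 0, 0, 0, 0], [255, 0, -22, 0, 0, 0, 0], [255, 0, -24, 0, 0, 0, 0], [255, 0, -26, 0, 0, 0, 0]]}}

```text
time: 28.2
ee_pos: [0.5214, -0.1702, 0.0214]
eef_rot: [-0.489, 0.511, 0.489, 0.511]
ft_force: [-0.4, 0.1, 0.6]
width: 0.0008
```

```bash
python3 - <<'E'
from h import *
s=st()
cv2.imwrite('pics/s7.png',cv2.resize(camera('side')[190:320,220:350,::-1],None,fx=4,fy=4))
E
```

```text
time 28.2
ee_pos [ 0.5214 -0.1702  0.0214]
joint_positions [ 0.0141  0.3746  0.2555  1.8815 -0.1184  0.9001  1.8534]
ft_force [-0.4183  0.1189  0.6388]
torque [0.0712 0.2523 0.0242]
width 0.0008
[[-0.0, -0.999, 0.044], [0.0, 0.044, 0.999], [-1.0, 0.0, 0.0]]
```

View pics/s7.png

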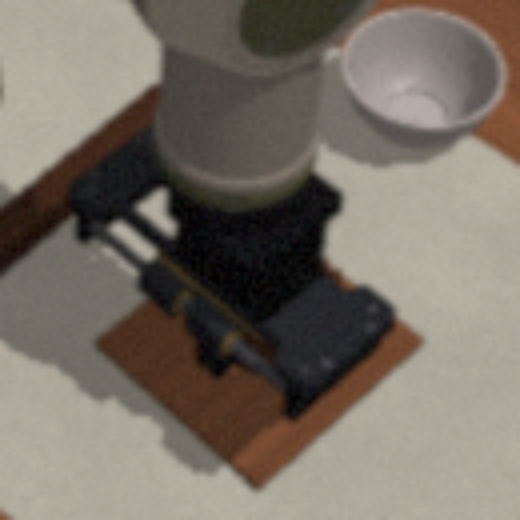

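Emit:
{"method": "arm_command", "body": {"targets": [[255, 0, -2, 0, 0, 0, 0], [255, 0, -4, 0, 0, 0, 0], [255, 0, -6, 0, 0, 0, 0], [255, 0, -8, 0, 0, 0, 0], [255, 0, -9, 0, 0, 0, 0], [255, 0, -10, 0, 0, 0, 0], [255, 0, -11, 0, 0, 0, 0], [255, 0, -11, 0, 0, 0, 0]]}}

```text
time: 29.05
ee_pos: [0.5324, -0.1706, 0.0214]
eef_rot: [-0.489, 0.511, 0.489, 0.511]
ft_force: [-0.1, 0.6, 0.2]
width: 0.0002
```

Emit:
{"method": "arm_command", "body": {"targets": [[255, 0, -0.5, 0, 0, 0, 0], [255, 0, -1, 0, 0, 0, 0], [255, 0, -1.5, 0, 0, 0, 0], [255, 0, -2, 0, 0, 0, 0]]}}

```text
time: 29.45
ee_pos: [0.5343, -0.1707, 0.0214]
eef_rot: [-0.489, 0.511, 0.489, 0.511]
ft_force: [-0.4, -0.2, -0.2]
width: 0.0005
```

Emit:
{"method": "arm_command", "body": {"targets": [[255, 0, -0.5, 0, 0, 0, 0], [255, 0, -1, 0, 0, 0, 0], [255, 0, -1.5, 0, 0, 0, 0], [255, 0, -2, 0, 0, 0, 0]]}}

```text
time: 29.85
ee_pos: [0.5363, -0.1707, 0.0214]
eef_rot: [-0.489, 0.511, 0.489, 0.511]
ft_force: [-1.3, 0.2, 0.2]
width: 0.0002
```

```bash
python3 - <<'E'
from h import *
s=st()
cv2.imwrite('pics/s8.png',cv2.resize(camera('scene')[120:220,130:230,::-1],None,fx=5,fy=5))
cv2.imwrite('pics/w8.png',camera('wrist')[:,:,::-1])
E
```

```text
time 29.85
ee_pos [ 0.5363 -0.1707  0.0214]
joint_positions [ 0.0142  0.4017  0.2533  1.8435 -0.1244  0.9117  1.8515]
ft_force [-1.2808  0.178   0.1634]
torque [ 0.0168  0.1861 -0.0068]
width 0.0002
[[-0.0, -0.999, 0.044], [0.0, 0.044, 0.999], [-1.0, 0.0, 0.0]]
```

View pics/s8.png

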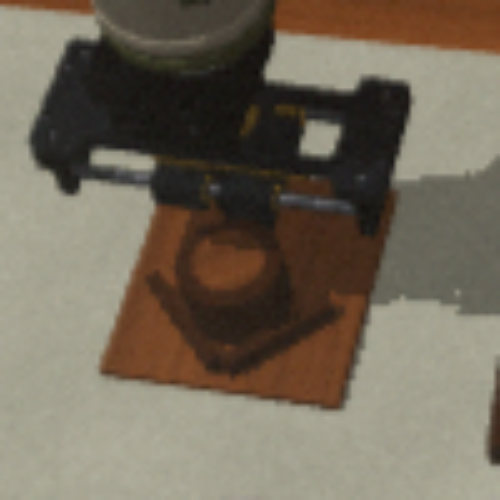

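View pics/w8.png

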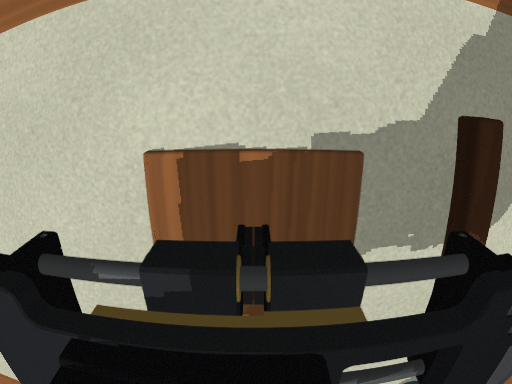

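Emit:
{"method": "arm_command", "body": {"targets": [[255, 0, -0.5, 0, 0, 0, 0], [255, 0, -1, 0, 0, 0, 0], [255, 0, -1.5, 0, 0, 0, 0], [255, 0, -2, 0, 0, 0, 0]]}}

```text
time: 30.35
ee_pos: [0.5377, -0.1707, 0.0213]
eef_rot: [-0.488, 0.511, 0.489, 0.511]
ft_force: [-5.6, 0.9, 4.1]
width: 0.0006
```

Emit:
{"method": "arm_command", "body": {"targets": [[255, 0, -0.5, 0, 0, 0, 0], [255, 0, -1, 0, 0, 0, 0], [255, 0, -1.5, 0, 0, 0, 0], [255, 0, -1.5, 0, 0, 0, 0]]}}

```text
time: 30.75
ee_pos: [0.5381, -0.1706, 0.0211]
eef_rot: [-0.488, 0.511, 0.49, 0.51]
ft_force: [-8.8, 2.6, 6.8]
width: 0.0009
```

```bash
python3 - <<'E'
from h import *
print(ray('scene',(130+230.5/5-.5,120+263.5/5-.5),.053))
E
```

```text
[ 0.57710936 -0.1720871   0.053     ]
```

Emit:
{"method": "arm_command", "body": {"targets": [[255, 0, 2, 0, 0, 0, 0], [255, 0, 10, 0, 0, 0, 0], [255, 0, 30, 0, 0, 0, 0], [255, -20, 55, 0, 0, 0, 0], [255, -60, 80, 0, 0, 0, 0], [255, -100, 80, 0, 0, 0, 0], [255, -100, 80, 0, 0, 0, 0]]}}

```text
time: 31.45
ee_pos: [0.4624, -0.1685, 0.1267]
eef_rot: [-0.491, 0.509, 0.486, 0.513]
ft_force: [0.5, -0.4, -0.2]
width: 0.0005
```

```bash
python3 - <<'E'
from h import *
s=st()
a=cv2.resize(camera('scene')[140:220,140:220,::-1],None,fx=5,fy=5,interpolation=cv2.INTER_CUBIC)
b=cv2.resize(camera('side')[225:305,245:325,::-1],None,fx=5,fy=5,interpolation=cv2.INTER_CUBIC)
cv2.imwrite('pics/s9.png',cv2.hconcat([a,b]))
cv2.imwrite('pics/w9.png',camera('wrist')[:,:,::-1])
E
```

```text
time 31.45
ee_pos [ 0.4624 -0.1685  0.1267]
joint_positions [-0.0091  0.1087  0.2835  1.9468 -0.036   1.0812  1.8158]
ft_force [ 0.4509 -0.3799 -0.1735]
torque [-0.0057 -0.0116 -0.0024]
width 0.0005
[[0.01, -0.999, 0.045], [-0.001, 0.045, 0.999], [-1.0, -0.01, -0.001]]
```

View pics/s9.png

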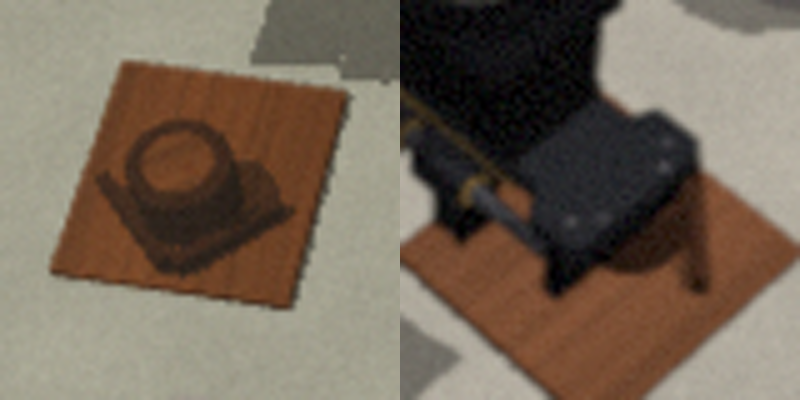

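View pics/w9.png

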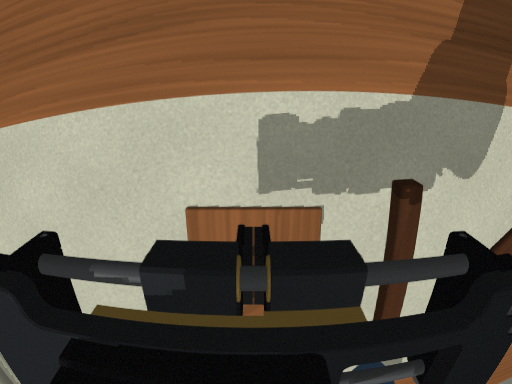

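Emit:
{"method": "arm_command", "body": {"targets": [[255, -40, 0, 30, 0, 0, 0], [255, -85, 0, 70, 0, 0, 0], [255, -130, 0, 110, 0, 0, 0], [255, -160, 0, 150, 0, 0, 0], [255, -180, 0, 190, 0, 0, 0], [255, -180, 0, 230, 0, 0, 0], [255, -180, 0, 250, 0, 0, 0], [255, -180, 0, 250, 0, 0, 0]]}}

```text
time: 32.4
ee_pos: [0.4704, 0.0864, 0.2998]
eef_rot: [-0.49, 0.51, 0.491, 0.509]
ft_force: [-0.6, -0.4, -0.6]
width: 0.0006
```

```bash
python3 - <<'E'
from h import *
s=st()
A=camera('scene')[:,:,::-1];B=camera('side')[:,:,::-1]
cv2.imwrite('pics/scF.png',A);cv2.imwrite('pics/siF.png',B)
S=np.array([.5773,-.1707]);yaw=-.043
t=np.linspace(0,2*np.pi,60)
def draw(n,im,ox,oy,off):
    k=5;im=cv2.resize(im[oy:oy+80,ox:ox+80],None,fx=k,fy=k,interpolation=cv2.INTER_CUBIC)
    if off is not None:
      for z in(.008,.053):
        P=np.c_[S[0]+off[0]+.03*np.cos(t),S[1]+off[1]+.03*np.sin(t),0*t+z]
        q=(proj(n,P)-[ox,oy]+.5)*k
        cv2.polylines(im,[np.int32(q)],True,(0,255,0),1)
      c,s_=np.cos(yaw),np.sin(yaw);T=S-.02*np.array([c,s_])
      for y in(-49.5,49.5):
        L=np.array([[62,0],[62-49.5,y]])/1e3
        W=np.c_[L@np.array([[c,s_],[-s_,c]])+T,[.022,.022]]
        cv2.polylines(im,[np.int32((proj(n,W)-[ox,oy]+.5)*k)],False,(255,255,0),1)
      L=np.array([[-75,-70],[-75,70],[75,70],[75,-70]])/1e3
      W=np.c_[L@np.array([[c,s_],[-s_,c]])+T,[.008]*4]
      cv2.polylines(im,[np.int32((proj(n,W)-[ox,oy]+.5)*k)],True,(255,0,255),1)
    return im
for n,I,ox,oy in(('scene',A,140,140),('side',B,245,233)):
    cv2.imwrite(f'pics/F_{n}.png',cv2.hconcat([draw(n,I,ox,oy,None),draw(n,I,ox,oy,(0,0))]))
E
```

```text
time 32.4
ee_pos [0.4704 0.0864 0.2998]
joint_positions [-2.9090e-01 -2.3200e-02  1.4100e-02  1.7065e+00 -6.0000e-04  1.4605e+00
  1.2566e+00]
ft_force [-0.6105 -0.372  -0.6124]
torque [0.0362 0.0049 0.0555]
width 0.0006
[[-0.002, -0.999, 0.037], [0.0, 0.037, 0.999], [-1.0, 0.002, 0.0]]
```

View pics/F_scene.png

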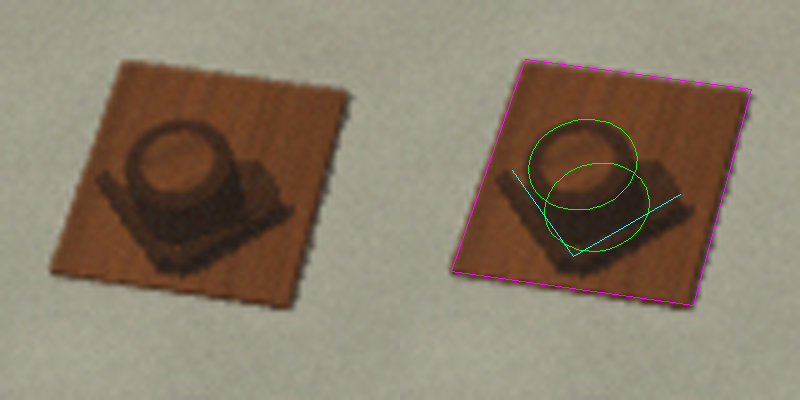

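View pics/F_side.png

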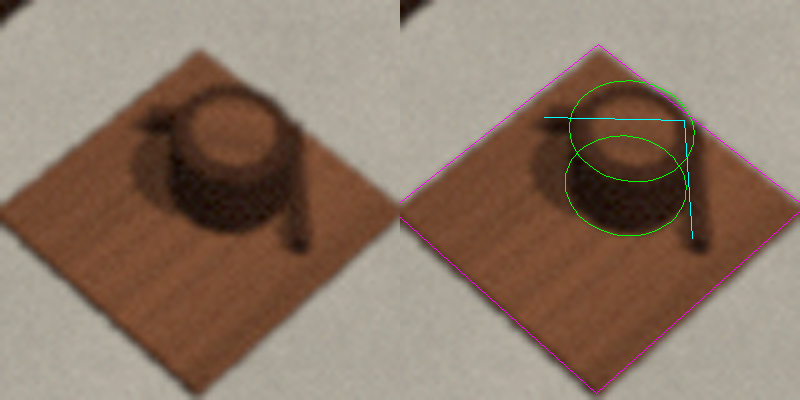

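```bash
python3 - <<'E'
from h import *
from scipy.ndimage import map_coordinates,gaussian_filter
S=np.array([.5773,-.1707]);yaw=-.043;c,s_=np.cos(yaw),np.sin(yaw);Rm=np.array([[c,s_],[-s_,c]])
t=np.linspace(0,2*np.pi,180,endpoint=False)
for n,f in(('scene','pics/scF.png'),('side','pics/siF.png')):
    I=cv2.imread(f).astype(float)
    def score(poly,I=I):
        h=cv2.convexHull(np.float32(poly))[:,0]
        m=h.mean(0); out=[]
        for a,b in zip(h,np.roll(h,-1,0)):
            L=np.linalg.norm(b-a); k=max(2,int(L*3)); p=a+(b-a)*np.linspace(0,1,k)[:,None]
            nrm=np.array([(b-a)[1],-(b-a)[0]])/(L+1e-9)
            g=0
            for ch in range(3):
                v=lambda q:map_coordinates(I[:,:,ch],[q[:,1],q[:,0]],order=1)
                g=g+(v(p+nrm*1.2)-v(p-nrm*1.2))
            out.append(np.abs(g)*L/k)
        return np.concatenate(out).sum()
    g=np.arange(-6,6.1,.5)/1e3
    def best(fn):
        r=np.array([[fn(np.array([a,b])) for b in g] for a in g]);i=np.unravel_index(r.argmax(),r.shape);return g[i[0]]*1e3,g[i[1]]*1e3
    def tray(d):
        L=np.array([[-75,-70],[-75,70],[75,70],[75,-70]])/1e3
        return score(proj(n,np.c_[L@Rm+S-.02*np.array([c,s_])+d,[.008]*4]))
    def cap(d):
        P=np.vstack([np.c_[S[0]+d[0]+.03*np.cos(t),S[1]+d[1]+.03*np.sin(t),0*t+z] for z in(.008,.053)])
        return score(proj(n,P))
    print(n,'tray off',best(tray),'cap off',best(cap))
E
```

```text
scene tray off (np.float64(2.5), np.float64(0.0)) cap off (np.float64(0.0), np.float64(-2.0))
side tray off (np.float64(-2.5), np.float64(-2.5)) cap off (np.float64(0.5), np.float64(-1.0))
```

```bash
python3 - <<'E'
from h import *
print(goto([.62,-.171,.13],yaw=1.527))
E
```

```text
(array([ 169.7, -160.5, -246.3]), array([ 0.001, -0.001, -0.002]), 'jawyaw', np.float64(1.528))
```

Emit:
{"method": "arm_command", "body": {"targets": [[0, 10, -25, -40, 0, 0, 0], [0, 30, -50, -80, 0, 0, 0], [0, 50, -75, -120, 0, 0, 0], [0, 75, -100, -155, 0, 0, 0], [0, 100, -120, -190, 0, 0, 0], [0, 130, -145, -225, 0, 0, 0], [0, 155, -160, -246, 0, 0, 0], [0, 169, -160, -246, 0, 0, 0], [0, 169, -160, -246, 0, 0, 0]]}}

```text
time: 33.4
ee_pos: [0.6176, -0.172, 0.1289]
eef_rot: [-0.487, 0.513, 0.49, 0.51]
ft_force: [-0.3, 0.4, -0.0]
width: 0.0644
```

```bash
python3 - <<'E'
from h import *
s=st()
im=camera('wrist')[:,:,::-1]
cv2.imwrite('pics/w10.png',im)
cv2.imwrite('pics/w10z.png',cv2.resize(im[90:240,160:350],None,fx=4,fy=4,interpolation=cv2.INTER_CUBIC))
E
```

```text
time 33.4
ee_pos [ 0.6176 -0.172   0.1289]
joint_positions [ 0.0219  0.4361  0.2338  1.5371 -0.1046  1.1865  1.7986]
ft_force [-0.323   0.3823 -0.0106]
torque [ 0.1006  0.0374 -0.0115]
width 0.0644
[[-0.006, -0.999, 0.047], [0.0, 0.047, 0.999], [-1.0, 0.006, 0.0]]
```

View pics/w10z.png

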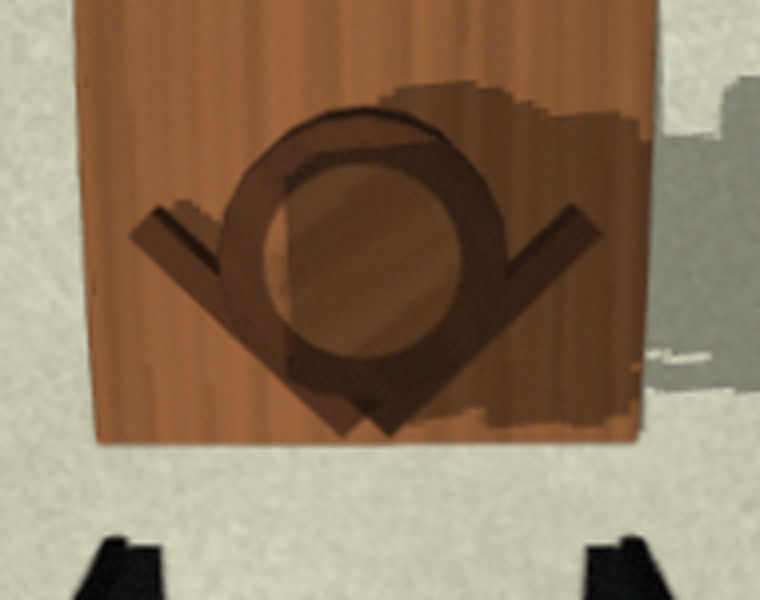

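```bash
python3 - <<'E'
from h import *
s=read_state()
u=lambda x,y:(160+(x+.5)/4-.5,90+(y+.5)/4-.5)
for nm,p,z in[('railL',(157,205),.022),('railR',(574,205),.022),('apexback L',(343,438),.022),('apexback R',(391,438),.022),('outL',(129,235),.022),('outR',(603,235),.022),('trayBL',(97,443),.008),('trayBR',(637,443),.008)]: print(nm,np.round(wray(u(*p),z)*1e3,1))
L,Rr=wray(u(157,205),.022)[:2],wray(u(574,205),.022)[:2]
d=Rr-L; print('end dist',np.linalg.norm(d)*1e3)
y=d/np.linalg.norm(d); x=np.array([y[1],-y[0]]); m=(L+Rr)/2
E=[(219,255),(507,255),(363,106)]
W=[wray(u(*p),.053)[:2] for p in E]
# circle r=30 top: fit centre from edge points
pts=np.array([wray(u(*p),.053)[:2] for p in[(219,255),(507,255),(363,106),(262,153),(464,153)]])
r=least_squares(lambda c:np.hypot(*(pts-c).T)-.03,[.577,-.171]);print('cap',r.x,r.fun*1e3)
v=r.x-m; print('cap rel rail-end mid: x',v@x*1e3,'y',v@y*1e3,'expected x 7.5, y 0'); print('yaw',np.arctan2(x[1],x[0]))
E
```

```text
railL [ 569.9 -218.5   22. ]
railR [ 574.2 -122.3   22. ]
apexback L [ 628.3 -178.4   22. ]
apexback R [ 628.9 -166.9   22. ]
outL [ 576.5 -225.7   22. ]
outR [ 581.5 -115.5   22. ]
trayBL [ 631.7 -242.5    8. ]
trayBR [ 637.9 -103.6    8. ]
end dist 96.2716146574464
cap [ 0.57910606 -0.17104503] [-0.45213552 -0.46614113  0.75258223 -0.51973873 -0.50004506]
cap rel rail-end mid: x 7.07517744401456 y -0.29935387183429946 expected x 7.5, y 0
yaw -0.04533183353473567
```

Emit:
{"method": "arm_command", "body": {"targets": [[0, -20, 0, 0, 0, 0, 0], [0, -50, 15, 0, 0, 0, 0], [0, -90, 40, 0, 0, 0, 0], [0, -120, 80, 30, 0, 0, 0], [0, -140, 120, 70, 0, 0, 0], [0, -150, 150, 110, 0, 0, 0], [0, -150, 150, 130, 0, 0, 0], [0, -150, 150, 130, 0, 0, 0], [0, -150, 150, 130, 0, 0, 0]]}}

```text
time: 34.35
ee_pos: [0.4755, -0.0331, 0.2841]
eef_rot: [-0.49, 0.509, 0.489, 0.511]
ft_force: [-0.7, 0.1, -0.9]
width: 0.0869
```

```bash
python3 - <<'E'
from h import *
s=st()
A=camera('scene')[:,:,::-1]
cv2.imwrite('pics/fin.png',A)
E
```

```text
time 34.35
ee_pos [ 0.4755 -0.0331  0.2841]
joint_positions [-0.1608 -0.0327  0.1316  1.7475  0.0041  1.4233  1.4997]
ft_force [-0.6546  0.0928 -0.9193]
torque [ 0.007  -0.0278  0.0331]
width 0.0869
[[0.003, -0.999, 0.041], [0.0, 0.041, 0.999], [-1.0, -0.003, 0.0]]
```

View pics/fin.png

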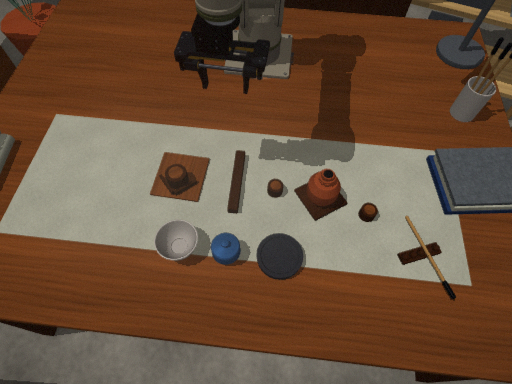

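The final scene view shows the cap at (177,175) in the V. The jar neck at (326,175) is bare, and the bystanders are where they started. I'm handing it in.

```bash
python3 -c "
from bench import close_job
print(close_job())"
```

```text
the job is handed in; nothing more can be done
None
```

The ink jar's cap is off and sits upright in the V on the tray, released, and the job is handed in at about 34 s.

- **Unscrewing:** I turned the cap counter-clockwise about 1.75 turns in three grips, rising with the thread. It lifted free with only about its own weight on the wrist.
- **Placing:** I set it down on the tray in front of the V; the wrist read about 5 N at contact. After letting go, I pushed it in with the shut fingers. It stopped against the V at about 9 N, with sideways force suggesting both faces were touched.
- **Wrist-camera check:** The cap is upright and 0.3 mm off centre. It is within about 0.4 mm of the expected depth, which is inside the measuring error.
- **Scene-camera check:** The bystanders look unmoved, and the arm is clear of everything.
- **Disagreement:** The scene and side cameras differed by 2–3 mm each in opposite directions on how the cap sits relative to the tray. Their average agrees with seated, so I relied on the closer wrist view and the push force.

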